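# Roll the speaker onto its charging strip

### The arm

A 7-joint arm with a two-finger parallel gripper is mounted at the origin on the work surface. World frame = base frame: x ahead of the robot, y to its left, z up, the work surface at z = 0. Lengths are in m, angles in rad, forces in N, time in s.
With the tool pointing down it reaches from about 0.425 to 1.025 m from the base axis. Payload 9.4 kg.
Tool frame: the origin (TCP) lies at the very end of the fingers, on their centre line; the grasp point (between the pads) lies 19 mm behind it; z points along the fingers, y is the line along which they close (so a half turn about z gives the same grasp; the last joint's range is limited). The gripper opens to 93 mm and grips with 3 to 60 N. Pads are 15 mm wide; open, the fingers measure 128 mm over their backs; the gripper's body (75 mm by 188 mm) begins 65 mm behind the grasp point.
Start: joints at [-0.077, 0.599, -0.003, 1.599, 0.002, 0.943, -0.08], TCP at [0.725, -0, 0.219] pointing down, gripper open.
Joint ranges: [-2.57, 2.57], [-0.35, 1.97], [-1.29, 1.29], [0.11, 2.56], [-1.05, 4.19], [0.11, 1.86], [-2.63, 2.63]. Speed limits (rad/s): [2.22, 2.22, 3.01, 3.01, 3.14, 3.14, 3.14].

### API

Orientations are given as a rotation vector (axis times angle).
In Python, from cell import telemetry, viewer, manip, finder gives the robot as it stands.
- The arm moves only by the tool play_rows, never from a script. Its argument "moves" is a list of rows, each a list of 7 numbers: the turn, a rotation vector about the tool's x, y, z in degrees, then the shift along the tool's x, y, z in mm, then the closure, from 0 (fully open) to 1 (shut). In form: [[wx, wy, wz, x, y, z, jaw], ...]. A call has 1 to 12 rows; each row shifts and turns the commanded pose from where the row before left it, along the tool's axes as they then stand; what a row does not reach is not made up. A row lasts 1/12 s, in which the tool goes at most 41.7 mm and 7.16 degrees, less where a joint would pass 70% of its speed; a pose out of reach is approached as far as the arm can. A call with a gripper value outside its range is refused whole. The fingers move at their own pace and stop on an object; the grip force is fixed at half the most. Time passes only in rows, so rows that do not move let the fingers close. It gives the time, the measured TCP pose, the force, the opening and the grip force at its end, in the units of the state.
- telemetry.read_state(): the state, without advancing time (a new reading comes with each control period).
- viewer.camera(name): name is "scene" or "side" or "wrist"; returns a dict with "pixels" (480x640x3 uint8, blue, green, red), "vertical_fov" (degrees; the focal length in pixels is half the picture's height over the tangent of half this angle, whatever the lens; pixels are square), "cx", "cy" (the principal point, pixels), "eye" and "rotation" of the camera in the world. Camera axes: x right, y down, z forward; pixel columns grow to the right and rows downward; lengths in m; the calibration is good to about 2 mm. A picture is of the moment at which its call begins. There is no depth.
- manip.job_done(): hands the job in; it is judged then, once.
Trained networks look in the newest picture that a camera, given by its name, has taken for a name from the list of things; names that differ only in an ending like _2 or _b are one class to them, and where a whole thing is asked for, a point or a joint stands for the part that bears it (a point fixed in the world has none). Each returns a list of dicts, best first, with "p" (0 to 1); they miss things now and then, are a little off and sometimes report something else, mostly with a low value. They report only what shows in the picture. A call takes as long as a camera call. They do not tell look-alikes from the thing itself.
- finder.look_for(camera, label): "bbox" ([left, top, right, bottom] in pixels, round what is visible of it).
- finder.trace(camera, label): "pixels" (480x640 bool, what is visible of it) and "bbox" ([left, top, right, bottom] in pixels, round what is visible of it).
- finder.spot_point(camera, label): "position" ([column, row] in pixels: a listed point, or the origin of a listed thing).
The state is a dict: "t": time; "qpos": joint angles; "qd": joint speeds; "joint_efforts": joint torques, N m; "tool_pos": TCP position; "orientation": TCP orientation; "force": force on the tool from outside, world axes, zero at the start; "ft_torque": the same for the moment, N m; "gripper_width": finger opening in m; "grip_force": force on a finger pad.
Only numpy, scipy, OpenCV 4.12 (cv2) and the standard library are available. Lean on these libraries where they do the work, as an engineer would, in place of code of your own. Each camera call takes 0.05 s, during which the arm holds its last target. There are 200 camera calls.

### The job

Park the cylindrical speaker on its charger: push its side so that it rolls slowly across the felt mat, under the light bar, and comes to rest lying along the metal charging strip, on the strip and within its two ends, without overrunning it. Push gently only, do not squeeze or lift the speaker, and leave the other things on the desk where they are.

Things in the scene. Friction and masses are not known exactly. Their poses are not given: they have to be found in the camera images.
- speaker: Loose speaker: a cylinder 70 mm in diameter, 170 mm long, grey fabric, black ends, 0.35 to 0.7 kg. Origin: centre of the cylinder, 35 mm above the mat; its own y axis is the cylinder's axis. The felt brakes it: let go at 30 mm/s it stops within a few mm. Push low: a grippy fingertip at mid-height or above makes it jam and skid. Starts on the mat 110 to 180 mm before the strip, within 6 degrees of parallel.
- dock: Fixed charging station. Origin on the desk below the middle of the strip; +x is the rolling direction (from the speaker's start to the strip), y along the strip, z up. Dark felt mat 3 mm thick, x = -240 to +60, y = -140 to +140 mm. A light bar bridges it on two legs 24 x 12 mm at x = -39, y = -160 and +160 mm, with feet 90 x 30 x 6 mm.
- strip (a point): Middle of the bright metal charging strip, on top of the mat (z = 3 mm); same axes as the dock. The strip is a flush inlay 20 mm wide (x = -10 to +10 mm) and 220 mm long (y = -110 to +110 mm), just beyond the light bar, and does not hinder rolling.
- bar (a point): Middle of the underside of the level aluminium light bar, 148 mm above the desk; the bar runs along dock y, is 32 mm deep (dock x = -55 to -23 mm), 18 mm thick. With the speaker on the strip its near side is below the bar, where an upright gripper strikes it: lean the tool back 35 to 45 degrees, fingers pointing forward (+x) under the bar.
- mug: White ceramic mug, 80 mm in diameter, 95 mm high, handle to its own +y; bystander beyond the strip. Origin: centre of its underside.
- pen_cup: Dark steel pen cup with pens, 74 mm in diameter, 95 mm high (pens to 150 mm); bystander beyond the strip. Origin: centre of its underside.
- phone: Black phone lying flat, 148 x 71 x 9 mm; bystander beside the mat. Origin: centre of its underside.
- mouse: Round black computer mouse, 66 mm across, 34 mm high; bystander. Origin: centre of its underside.
- earbud_case: White rounded earbud case, 60 x 48 x 24 mm; bystander beside the mat. Origin: centre of its underside.
- notebook: Notebook with blue cover, 153 x 213 x 16 mm; bystander. Origin: centre of its underside.
Things that resemble listed ones, but are neither listed nor needed, are in the scene too. What is shaped like the speaker but purple or turquoise is not meant.

How it is judged:
By the outcome, as a careful person would: the job done as asked, in the order asked, and still so for the second after the job is handed in, with the robot touching nothing.
It also fails if it takes over 51 s, if anything falls off the work surface, if the arm or the gripper's body presses on something with over 40 N, if the wrist force passes 120 N, or if a joint passes its speed limit or range.

## Working session

There is one attempt and no reset: what is moved stays moved. The work goes in short steps, Python scripts to look and compute and a tool call to move; the robot and the scene stay as the last step left them, time stands still between calls to the robot, and variables do not carry over. Pictures are saved under pics/ and viewed, at most 10 in all, crops included, and the job is handed in when it is done.

Besides the shell and the picture viewer there is one more tool, called after "Emit:" as name(argument=value, ...) on one line, values as JSON. play_rows: Moves the arm, as the interface text tells. Its arguments: {"type":"object","properties":{"moves":{"type":"array"}},"required":["moves"]}

```bash
mkdir -p pics; cat > h.py <<'E'
from cell import telemetry, viewer, manip, finder
import numpy as np, cv2
from scipy.spatial.transform import Rotation as R
def cam(n):
    c=viewer.camera(n); c['f']=240/np.tan(np.radians(c['vertical_fov'])/2); return c
def ray(c,px,z):
    d=np.array([(px[0]-c['cx'])/c['f'],(px[1]-c['cy'])/c['f'],1.])
    d=np.array(c['rotation'])@d; e=np.array(c['eye']); return e+d*(z-e[2])/d[2]
def proj(c,P):
    p=(np.atleast_2d(P)-np.array(c['eye']))@np.array(c['rotation']); return p[:,:2]/p[:,2:]*c['f']+[c['cx'],c['cy']]
E
cat > a.py <<'E'
from h import *
ims=[]
for n in ['scene','side']:
    c=cam(n); cv2.imwrite(f'pics/{n}0.png',c['pixels']); print(n,np.round(c['eye'],3),c['f'])
    for l in ['speaker','dock','strip','bar']:
        for s in finder.spot_point(n,l)[:3]:
            z=dict(speaker=.038,dock=0,strip=.003,bar=.148)[l]
            print(l,round(s['p'],2),np.round(s['position']),np.round(ray(c,s['position'],z),3))
    print([(np.round(b['bbox']),round(b['p'],2)) for b in finder.look_for(n,'speaker')])
s=telemetry.read_state();print(s['t'],s['tool_pos'],s['orientation'])
E
python3 a.py
```

```text
scene [ 1.51  -0.468  1.353] 618.8487240412921Traceback (most recent call last):
  File "a.py", line 8, in <module>
    print(l,round(s['p'],2),np.round(s['position']),np.round(ray(c,s['position'],z),3))
                                                             ~~~^^^^^^^^^^^^^^^^^^^
  File "h.py", line 8, in ray
    d=np.array(c['rotation'])@d; e=np.array(c['eye']); return e+d*(z-e[2])/d[2]
                                                                           ~^^^
IndexError: invalid index to scalar variable.
```

View pics/scene0.png

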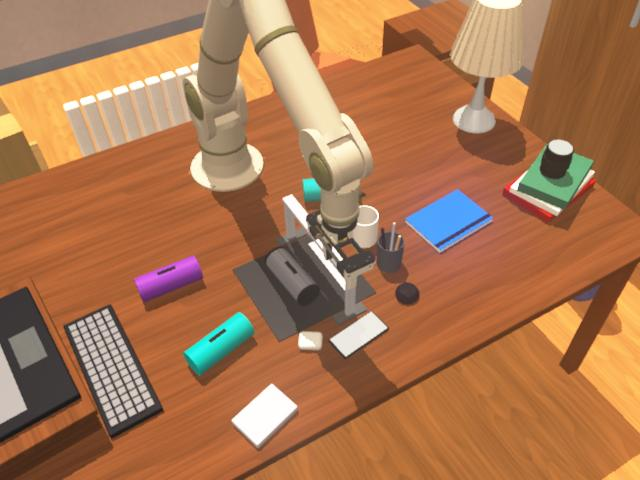

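The scene picture shows the grey speaker on the dark mat at (291,275). The look-alikes are purple at (168,278), turquoise at (219,343), and turquoise at (315,190) behind the arm. The strip is at about (330,262), partly hidden by the gripper. I'm choosing the grey one.

```bash
sed -i "s/c\['f'\]=240/c['rotation']=np.array(c['rotation']); c['rotation']=c['rotation'] if c['rotation'].ndim==2 else R.from_rotvec(c['rotation']).as_matrix(); c['f']=240/" h.py; python3 a.py
```

```text
scene [ 1.51  -0.468  1.353] 618.8487240412921
speaker 0.83 [219. 341.] [ 0.641 -0.297  0.038]
speaker 0.78 [171. 279.] [ 0.391 -0.33   0.038]
speaker 0.7 [327. 188.] [0.3   0.212 0.038]
dock 0.71 [316. 241.] [0.44  0.092 0.   ]
dock 0.64 [330. 268.] [0.551 0.075 0.   ]
strip 0.78 [332. 271.] [0.566 0.075 0.003]
bar 0.94 [318. 240.] [0.558 0.035 0.148]
[(array([302., 180., 322., 199.]), 0.92), (array([134., 255., 202., 301.]), 0.91), (array([183., 313., 253., 378.]), 0.7), (array([265., 244., 322., 305.]), 0.66)]
side [ 0.405 -0.709  1.106] 550.0689647753949
speaker 0.91 [218. 226.] [0.299 0.215 0.038]
speaker 0.81 [405. 396.] [ 0.637 -0.308  0.038]
speaker 0.62 [336. 293.] [ 0.551 -0.039  0.038]
strip 0.92 [327. 265.] [0.551 0.068 0.003]
bar 0.93 [328. 234.] [0.549 0.048 0.148]
[(array([295., 271., 374., 321.]), 0.89), (array([192., 192., 243., 261.]), 0.83), (array([260., 386., 306., 480.]), 0.63), (array([368., 353., 445., 441.]), 0.61)]
0.7 [7.25001063e-01 7.25918595e-06 2.18680446e-01] [2.22134564e+00 2.22145918e+00 1.04038209e-05]
```

View pics/side0.png

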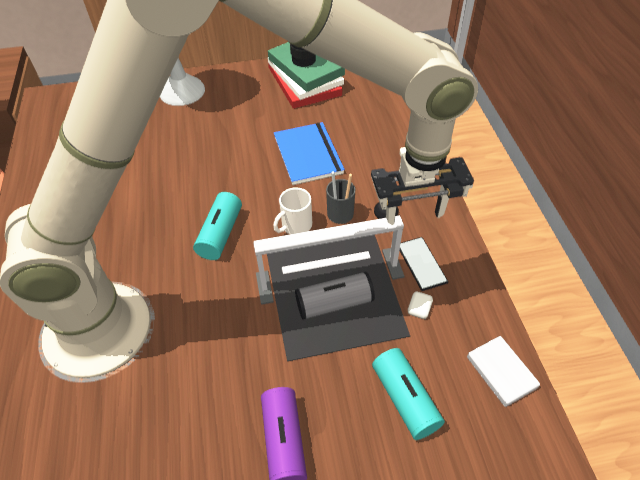

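The side view confirms the grey speaker at (336,293), on the mat in front of the bright strip, which runs from (283,270) to (370,257). Next I'll fit both poses and save a close crop.

```bash
cat > m.py <<'E'
from h import *
from scipy.optimize import minimize
import sys
def strip(c):
    g=cv2.cvtColor(c['pixels'],cv2.COLOR_BGR2GRAY); m=(g>190).astype(np.uint8)
    n,l,st,ce=cv2.connectedComponentsWithStats(m)
    cand=[i for i in range(1,n) if np.hypot(*(ce[i]-[327,263]))<25 and st[i,4]>150]
    for i in cand:
        r=cv2.minAreaRect(np.argwhere(l==i)[:,::-1].astype(np.float32)); b=cv2.boxPoints(r)
        w=np.array([ray(c,p,.003)[:2] for p in b]); print('strip',r[0],np.round(w,4).tolist(),np.round(w.mean(0),4))
a=np.linspace(0,2*np.pi,40)
def sil(c,p):
    x,y,t=p; ax=np.array([np.cos(t),np.sin(t),0]); n=np.array([-np.sin(t),np.cos(t),0]); 
    P=np.vstack([[np.array([x,y,.038])+s*.085*ax+.035*(np.cos(k)*n+np.sin(k)*np.array([0,0,1])) for k in a] for s in(-1,1)])
    return cv2.convexHull(proj(c,P).astype(np.float32))[:,0]
def fit(cs,p0):
    def err(p):
        e=0
        for c,m in cs:
            i=np.zeros((480,640),np.uint8); cv2.fillPoly(i,[np.round(sil(c,p)*16).astype(np.int32)],255,cv2.LINE_AA,4)
            e+=np.abs(i/255.-m).sum()
        return e
    d=np.array([.01,.01,.08]); 
    s=np.vstack([p0,p0+np.diag(d)]); r=minimize(err,p0,method='Nelder-Mead',options=dict(initial_simplex=s,maxiter=200)); return r.x,r.fun
if __name__=='__main__':
    cs=[]
    for n,q in [('side',(336,293)),('scene',(291,275))]:
        c=cam(n)
        if n=='side': strip(c); cv2.imwrite('pics/crop.png',cv2.resize(c['pixels'][200:370,230:430],None,fx=3,fy=3))
        for t in finder.trace(n,'speaker'):
            if t['pixels'][q[1]-8:q[1]+8,q[0]-8:q[0]+8].any(): print(n,t['p'],t['pixels'].sum()); cs.append((c,t['pixels'].astype(float))); break
    for k in cs: print(fit([k],np.array([.551,-.039,.05])))
    print(fit(cs,np.array([.551,-.039,.05])))
E
python3 m.py
```

```text
strip (325.42803955078125, 262.10400390625) [[0.4396, 0.0849], [0.6605, 0.0895], [0.6584, 0.0681], [0.4397, 0.0639]] [0.5496 0.0766]
side 0.8 2338
scene 0.61 1583
(array([ 0.54584584, -0.04185486,  0.09203442]), np.float64(148.84313725490196))
(array([ 0.54850721, -0.04285591,  0.11199681]), np.float64(152.34901960784313))
(array([ 0.5469527 , -0.04232622,  0.09083273]), np.float64(309.7921568627451))
```

View pics/crop.png

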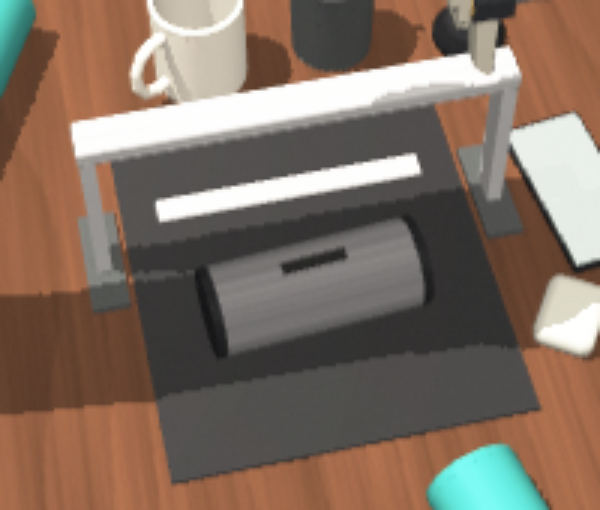

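The crop confirms the grey fabric speaker with black ends, slightly askew (about 4°) to the strip. I'll check clearance to the turquoise cylinder's near end, then move.

```bash
python3 - <<'E'
from h import *
c=cam('side')
for p,z in [((373,363),.035),((389,349),.07),((402,352),.05)]: print(p,np.round(ray(c,p,z),3))
E
```

```text
(373, 363) [ 0.592 -0.223  0.035]
(389, 349) [ 0.626 -0.215  0.07 ]
(402, 352) [ 0.655 -0.218  0.05 ]
```

Emit:
play_rows(moves=[[0,0,0,-20,-30,0,0],[0,0,0,-20,-30,0,0],[0,0,0,-20,-30,0,0],[0,0,0,-20,-30,0,0],[0,0,0,-10,-30,0,0],[0,0,0,-10,-26,0,0],[0,0,-1.2,-8,0,0,0],[0,5,0,0,0,0,0],[0,5,0,0,0,0,0],[0,5,0,0,0,0,0],[0,5,0,0,0,0,0],[0,5,0,0,0,0,0]])

```text
t: 1.95
tool_pos: [0.5496, -0.1084, 0.2195]
orientation: [-1.956, -1.998, -0.44]
force: [-0.7, -1.2, 0.3]
gripper_width: 0.093
grip_force: 0.0
```

Emit:
play_rows(moves=[[0,5,0,0,0,0,0],[0,5,0,0,0,0,0],[0,5,0,0,0,0,0],[0,0,0,0,0,0,0]])

```text
t: 2.28
tool_pos: [0.5484, -0.1118, 0.2163]
orientation: [-1.799, -1.824, -0.655]
force: [-0.9, -0.6, -0.4]
gripper_width: 0.093
grip_force: 0.0
```

```bash
python3 - <<'E'
from h import *
s=telemetry.read_state(); print(s['tool_pos'],s['qpos']); print(R.from_rotvec(s['orientation']).as_matrix().round(3))
E
```

```text
[ 0.54837847 -0.11182314  0.21626173] [ 0.65960567  0.61349824 -0.31660519  1.84998267 -0.53285499  1.06327852
  0.73439418]
[[-0.009  1.    -0.012]
 [ 0.764  0.015  0.645]
 [ 0.646 -0.003 -0.764]]
```

Emit:
play_rows(moves=[[0,0,0,-15,0,19,0],[0,0,0,-15,0,19,0],[0,0,0,-15,0,19,0],[0,0,0,-15,0,19,0],[0,0,0,-15,0,19,0],[0,0,0,-15,0,19,0],[0,0,0,-7,0,9,0],[0,0,0,-7,0,9,0],[0,0,0,0,0,0,0]])

```text
t: 3.03
tool_pos: [0.5485, -0.1022, 0.0495]
orientation: [-1.795, -1.833, -0.651]
force: [0.2, -0.6, 0.3]
gripper_width: 0.093
grip_force: 0.0
```

```bash
python3 - <<'E'
from h import *
c=cam('side');cv2.imwrite('pics/s2.png',cv2.resize(c['pixels'][180:400,220:480],None,fx=2.5,fy=2.5))
E
```

```text
(no output)
```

View pics/s2.png

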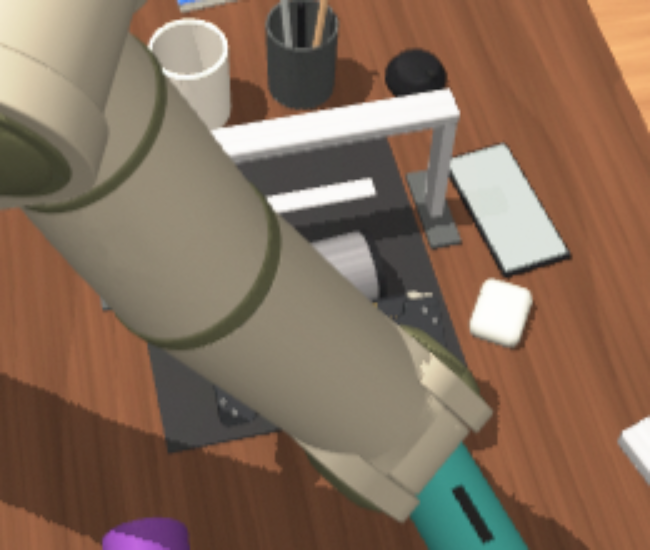

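The arm now hides most of the speaker in the side view, leaving only its right end, near (350,265) of the crop. Nothing has been touched. I'll finish the descent.

Emit:
play_rows(moves=[[0,0,0,-5,0,5,0],[0,0,0,-5,0,5,0],[0,0,0,-5,0,5,0],[0,0,0,-5,0,5,0],[0,0,0,-4,0,5,0],[0,0,0,0,0,0,0],[0,0,0,0,0,0,0]])

```text
t: 3.67
tool_pos: [0.5487, -0.1051, 0.0156]
orientation: [-1.795, -1.832, -0.653]
force: [0.1, -1.1, 0.4]
gripper_width: 0.0933
grip_force: 0.0
```

```bash
python3 - <<'E'
from h import *
c=cam('wrist');d=cam('scene');cv2.imwrite('pics/w.png',np.hstack([cv2.resize(c['pixels'],(400,300)),cv2.resize(d['pixels'][180:330,220:420],(400,300))]))
E
```

```text
(no output)
```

View pics/w.png

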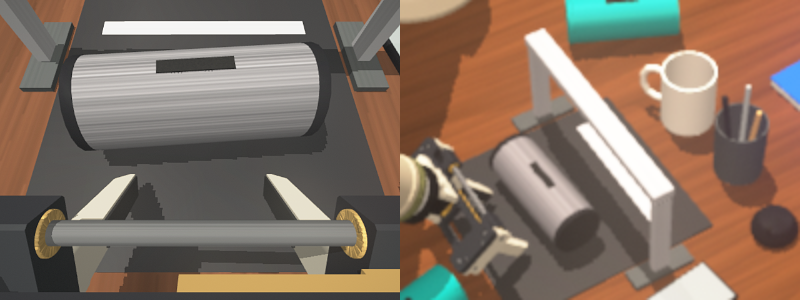

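The wrist view shows both fingertips low behind the speaker and inside its length, with the strip straight ahead. Starting the slow push.

Emit:
play_rows(moves=[[0,0,0,2,0,1.7,0],[0,0,0,2,0,1.7,0],[0,0,0,2,0,1.7,0],[0,0,0,2,0,1.7,0],[0,0,0,2,0,1.7,0],[0,0,0,1.5,0,1.3,0],[0,0,0,1.5,0,1.3,0],[0,0,0,1.5,0,1.3,0],[0,0,0,1.5,0,1.3,0],[0,0,0,1.5,0,1.3,0],[0,0,0,1.5,0,1.3,0],[0,0,0,1.5,0,1.3,0]])

```text
t: 4.77
tool_pos: [0.5484, -0.078, 0.0158]
orientation: [-1.795, -1.833, -0.653]
force: [0.1, -0.4, 0.9]
gripper_width: 0.0929
grip_force: 0.1
```

Emit:
play_rows(moves=[[0,0,0,1.5,0,1.3,0],[0,0,0,1.5,0,1.3,0],[0,0,0,1.5,0,1.3,0],[0,0,0,1.5,0,1.3,0],[0,0,0,1.5,0,1.3,0],[0,0,0,1.5,0,1.3,0],[0,0,0,1.5,0,1.3,0],[0,0,0,1.5,0,1.3,0],[0,0,0,1.5,0,1.3,0],[0,0,0,1.5,0,1.3,0],[0,0,0,1.5,0,1.3,0],[0,0,0,1.5,0,1.3,0]])

```text
t: 5.77
tool_pos: [0.5479, -0.0541, 0.0154]
orientation: [-1.795, -1.833, -0.653]
force: [0.4, -0.2, -0.4]
gripper_width: 0.0929
grip_force: 0.1
```

```bash
cat > p.py <<'E'
from m import *
ts=telemetry.read_state()['tool_pos']; print(ts)
S=np.array([.5496,.0766]);t0=.0203
g=np.array([.548,ts[1]+.035,.03]); cs=[]
for n in ['wrist','scene']:
    c=cam(n); q=proj(c,[g[0],g[1],.05])[0].astype(int)
    for t in finder.trace(n,'speaker'):
        if t['pixels'][max(q[1]-12,0):q[1]+12,q[0]-12:q[0]+12].any(): cs.append((c,t['pixels'].astype(float))); break
    else: print('none',n,q); continue
    p,e=fit(cs[-1:],g); d=p[:2]-S
    print(n,p.round(4),int(e),'dock dx %.1f along %.1f mm yaw %.2f deg'%(1e3*(d@[-np.sin(t0),np.cos(t0)]),1e3*(d@[np.cos(t0),np.sin(t0)]),np.degrees(p[2]-t0)))
E
python3 p.py
```

```text
[ 0.54785428 -0.05413111  0.01539848]
wrist [ 0.5401 -0.0116  0.0969] 1094 dock dx -88.0 along -11.3 mm yaw 4.39 deg
scene [ 0.5453 -0.0109  0.1168] 184 dock dx -87.4 along -6.1 mm yaw 5.53 deg
```

```bash
python3 - <<'E'
from h import *
c=cam('wrist');d=cam('scene');cv2.imwrite('pics/w2.png',np.hstack([cv2.resize(c['pixels'],(400,300)),cv2.resize(d['pixels'][180:330,220:420],(400,300))]))
E
```

```text
(no output)
```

View pics/w2.png

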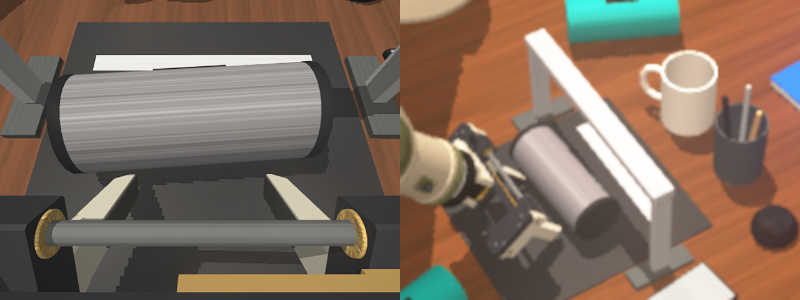

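The left frame (wrist) shows only the left finger touching; the speaker's right end is still ahead by about 4–5°, so pure rolling doesn't square it. I'll back off a little, raise the contact to about mid-height and push a few mm slowly, so the resistance turns it square against both fingers.

Emit:
play_rows(moves=[[0,0,0,-4,0,-3.2,0],[0,0,0,-4,0,-3.2,0],[0,0,0,5,-3,-6,0],[0,0,0,5,-4,-6,0],[0,0,0,5,-3,-6,0],[0,0,0,0,0,0,0],[0,0,0,1.5,0,1.3,0],[0,0,0,1.5,0,1.3,0],[0,0,0,1,0,0.8,0],[0,0,0,1,0,0.8,0],[0,0,0,1,0,0.8,0]])

```text
t: 6.98
tool_pos: [0.5379, -0.0567, 0.0384]
orientation: [-1.795, -1.833, -0.653]
force: [0.2, -0.2, 0.7]
gripper_width: 0.0928
grip_force: 0.0
```

Emit:
play_rows(moves=[[0,0,0,1,0,0.8,0],[0,0,0,1,0,0.8,0],[0,0,0,1,0,0.8,0],[0,0,0,1,0,0.8,0],[0,0,0,1,0,0.8,0],[0,0,0,1,0,0.8,0],[0,0,0,1,0,0.8,0],[0,0,0,1,0,0.8,0]])

```text
t: 7.65
tool_pos: [0.5377, -0.0493, 0.0396]
orientation: [-1.798, -1.834, -0.653]
force: [-4.1, -19.3, 22.1]
gripper_width: 0.0931
grip_force: 11.8
```

```bash
python3 p.py
```

```text
[ 0.53772743 -0.04932006  0.03958781]
wrist [ 0.5392 -0.0044  0.0943] 1337 dock dx -80.8 along -12.1 mm yaw 4.24 deg
none scene [300 268]
```

The force reached about 20 N, so it jams at mid-height. I'm backing off and trying a slightly lower contact.

Emit:
play_rows(moves=[[0,0,0,-2,0,-1.5,0],[0,0,0,-4,0,-3,0],[0,0,0,-6,0,7,0],[0,0,0,0,0,0,0],[0,0,0,0,0,0,0]])

```text
t: 8.27
tool_pos: [0.5374, -0.0539, 0.0284]
orientation: [-1.794, -1.832, -0.653]
force: [0.2, 0.5, 1.0]
gripper_width: 0.0931
grip_force: 0.0
```

```bash
python3 p.py
```

```text
[ 0.53741001 -0.05389021  0.02841237]
wrist [ 0.5394 -0.0041  0.0949] 1010 dock dx -80.5 along -11.9 mm yaw 4.28 deg
scene [ 0.5437 -0.0059  0.121 ] 79 dock dx -82.4 along -7.6 mm yaw 5.77 deg
```

Emit:
play_rows(moves=[[0,0,0,1,0,0.8,0],[0,0,0,1,0,0.8,0],[0,0,0,1,0,0.8,0],[0,0,0,1,0,0.8,0],[0,0,0,1,0,0.8,0],[0,0,0,1,0,0.8,0],[0,0,0,1,0,0.8,0]])

```text
t: 9.05
tool_pos: [0.5377, -0.0453, 0.0295]
orientation: [-1.795, -1.833, -0.653]
force: [0.4, 0.0, 0.5]
gripper_width: 0.0932
grip_force: 0.2
```

```bash
cat >> p.py <<'E'
for n in ['wrist','scene']:
    c=cam(n); g=cv2.cvtColor(c['pixels'],cv2.COLOR_BGR2GRAY)
    q=proj(c,np.array([[S[0]+a*.11*np.cos(t0)-b*.01*np.sin(t0),S[1]+a*.11*np.sin(t0)+b*.01*np.cos(t0),.003] for a,b in [(-1.05,-1.6),(1.05,-1.6),(1.05,1.6),(-1.05,1.6)]]))
    m=np.zeros_like(g); cv2.fillPoly(m,[q.astype(int)],1); m&=(g>190).astype(np.uint8)
    w=np.array([ray(c,p[::-1],.003)[:2] for p in np.argwhere(m)])
    if len(w)>80:
        cc=w.mean(0); v=np.linalg.svd(w-cc,full_matrices=False)[2][0]; print(n,'strip',len(w),cc.round(4),np.degrees(np.arctan(v[1]/v[0])).round(2))
print(telemetry.read_state()['force'])
E
python3 p.py
```

```text
[ 0.53769734 -0.04529571  0.02946603]
wrist [0.5387 0.0022 0.0939] 878 dock dx -74.2 along -12.4 mm yaw 4.22 deg
scene [0.5404 0.0021 0.066 ] 168 dock dx -74.3 along -10.7 mm yaw 2.62 deg
wrist strip 3596 [0.5179 0.0809] 0.06
scene strip 445 [0.5343 0.0783] 0.13
[-0.84349222  0.20912673 -0.01367415]
```

Emit:
play_rows(moves=[[0,0,0,-3,0,-2.5,0],[0,0,0,-3,-6,-2.5,0],[0,0,0,3.5,-7,-4,0],[0,0,0,0,0,0,0],[0,0,0,2,0,1.6,0],[0,0,0,1,0,0.8,0],[0,0,0,1,0,0.8,0],[0,0,0,1,0,0.8,0],[0,0,0,1,0,0.8,0]])

```text
t: 10.1
tool_pos: [0.5248, -0.0454, 0.0349]
orientation: [-1.795, -1.834, -0.653]
force: [-0.5, 0.5, -0.0]
gripper_width: 0.0926
grip_force: 0.0
```

Emit:
play_rows(moves=[[0,0,0,1,0,0.8,0],[0,0,0,1,0,0.8,0],[0,0,0,1,0,0.8,0]])

```text
t: 10.35
tool_pos: [0.5247, -0.0422, 0.035]
orientation: [-1.796, -1.834, -0.653]
force: [-1.4, -6.6, 6.7]
gripper_width: 0.093
grip_force: 3.5
```

Emit:
play_rows(moves=[[0,0,0,1,0,0.8,0],[0,0,0,1,0,0.8,0]])

```text
t: 10.52
tool_pos: [0.5248, -0.04, 0.0351]
orientation: [-1.797, -1.834, -0.653]
force: [0.4, -2.4, 1.7]
gripper_width: 0.0929
grip_force: 0.9
```

```bash
python3 p.py
```

```text
[ 0.52481438 -0.04004671  0.03514199]
none wrist [374 217]
scene [0.5404 0.0099 0.0761] 122 dock dx -66.5 along -10.5 mm yaw 3.20 deg
wrist strip 4382 [0.521  0.0711] -1.53
scene strip 442 [0.5338 0.0785] 0.28
[ 0.40132128 -0.45307994 -0.55522458]
```

Emit:
play_rows(moves=[[0,0,0,1,0,0.8,0],[0,0,0,1,0,0.8,0],[0,0,0,1,0,0.8,0]])

```text
t: 11.07
tool_pos: [0.5244, -0.0352, 0.0351]
orientation: [-1.795, -1.833, -0.653]
force: [1.3, 0.1, 1.2]
gripper_width: 0.093
grip_force: 0.0
```

Emit:
play_rows(moves=[[0,0,0,1,0,0.8,0],[0,0,0,1,0,0.8,0],[0,0,0,1,0,0.8,0]])

```text
t: 11.32
tool_pos: [0.5244, -0.0316, 0.0352]
orientation: [-1.795, -1.833, -0.653]
force: [0.2, -1.9, 1.1]
gripper_width: 0.0927
grip_force: 0.6
```

```bash
python3 p.py; python3 - <<'E'
from h import *
c=cam('wrist');d=cam('scene');cv2.imwrite('pics/w3.png',np.hstack([cv2.resize(c['pixels'],(400,300)),cv2.resize(d['pixels'][180:330,220:420],(400,300))]))
E
```

```text
[ 0.52442113 -0.03161972  0.0352474 ]
wrist [0.5373 0.0165 0.0916] 696 dock dx -59.9 along -13.5 mm yaw 4.09 deg
scene [0.5437 0.017  0.0908] 120 dock dx -59.5 along -7.1 mm yaw 4.04 deg
wrist strip 2061 [0.5177 0.0667] -1.23
scene strip 395 [0.5306 0.0795] 0.73
[ 0.14996926  0.41062997 -0.62301917]
```

View pics/w3.png

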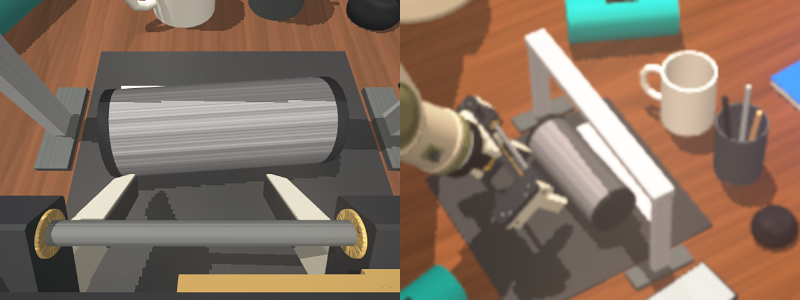

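Yaw is still about 4° in both fits, and it mostly rolls at this height. With the left cap's front edge accessible and the speaker sitting slightly to the left, a gentle axial nudge there with closed fingers should square and centre it. First I'll back off, close the fingers and go round.

Emit:
play_rows(moves=[[0,0,0,-8,0,-6.5,1],[0,0,0,-8,0,-6.5,1],[0,0,0,-8,0,-6.5,1],[0,0,0,-8,0,-6.5,1],[0,0,0,-8,0,-6.5,1],[0,0,0,-8,0,-6.5,1],[-4,0,0,0,-20,0,1],[-4,0,0,0,-20,0,1],[0,0,0,0,-20,-2.8,1],[0,0,0,0,-20,-2.8,1],[0,0,0,0,-20,-2.8,1],[0,0,0,0,0,0,1]])

```text
t: 12.72
tool_pos: [0.4211, -0.0955, 0.033]
orientation: [-1.885, -1.823, -0.797]
force: [-1.5, 0.2, 0.7]
gripper_width: 0.0176
grip_force: 0.0
```

```bash
cat > mv.py <<'E'
from h import *
import sys
s=telemetry.read_state(); M=R.from_rotvec(s['orientation']).as_matrix(); print(np.round(s['tool_pos'],4),s['gripper_width'],M.round(3)[:,2])
print('tool shift mm',(M.T@(np.array([float(v) for v in sys.argv[1:4]])-s['tool_pos'])*1e3).round(1)); print('per 1mm world x,y,z:\n',M.round(3))
E
python3 mv.py .425 -.09 .022; python3 p.py | grep scene
```

```text
[ 0.4211 -0.0955  0.033 ] 0.017580874184297216 [ 0.125  0.64  -0.758]
tool shift mm [-2.9  2.3 12.3]
per 1mm world x,y,z:
 [[-0.012  0.992  0.125]
 [ 0.765 -0.071  0.64 ]
 [ 0.644  0.103 -0.758]]
scene [0.5414 0.0172 0.0744] 145 dock dx -59.3 along -9.4 mm yaw 3.10 deg
scene strip 395 [0.5306 0.0795] 0.73
```

Emit:
play_rows(moves=[[0,0,0,7.4,-0.5,7.4,1],[0,0,0,7.4,-0.5,7.4,1],[0,0,0,7.4,-0.5,7.4,1],[0,0,0,7.4,-0.5,7.4,1],[0,0,0,7.4,-0.5,7.4,1],[0,0,0,7.4,-0.5,7.4,1],[0,0,0,7.4,-0.5,7.4,1],[0,0,0,7.4,-0.5,7.4,1],[0,0,0,7.4,-0.5,7.4,1],[0,0,0,0,0,0,1]])

```text
t: 13.85
tool_pos: [0.4283, 0.0013, 0.0252]
orientation: [-1.879, -1.829, -0.8]
force: [0.3, -0.3, -0.1]
gripper_width: 0.0006
grip_force: 0.0
```

```bash
python3 mv.py .425 .03 .022|head -2; python3 - <<'E'
from h import *
c=cam('wrist');d=cam('scene');cv2.imwrite('pics/w4.png',np.hstack([cv2.resize(c['pixels'],(400,300)),cv2.resize(d['pixels'][180:330,220:420],(400,300))]))
E
```

```text
[0.4283 0.0013 0.0252] 0.0005526631599357768 [ 0.124  0.641 -0.758]
tool shift mm [20.  -5.5 20.4]
```

View pics/w4.png

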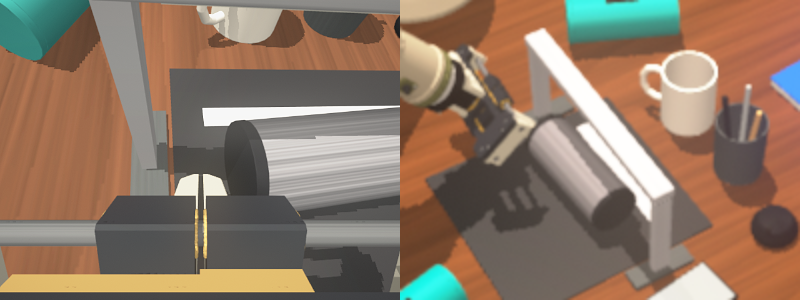

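The wrist view shows the closed tips just left of the speaker's left cap, clear of the leg and foot. I'll move alongside the cap's front edge and nudge.

Emit:
play_rows(moves=[[0,0,0,5,-0.6,5.2,1],[0,0,0,5,-0.6,5.2,1],[0,0,0,5,-0.6,5.2,1],[0,0,0,5,-0.6,5.2,1],[0,0,0,0,0,0,1],[0,0,0,0,1.5,0.2,1],[0,0,0,0,1.5,0.2,1]])

```text
t: 14.53
tool_pos: [0.4322, 0.0263, 0.0227]
orientation: [-1.885, -1.824, -0.797]
force: [0.2, -0.6, 0.5]
gripper_width: 0.0007
grip_force: 0.0
```

Emit:
play_rows(moves=[[0,0,0,0,1.5,0.2,1],[0,0,0,0,1.5,0.2,1],[0,0,0,0,1.5,0.2,1]])

```text
t: 14.78
tool_pos: [0.4367, 0.0265, 0.0227]
orientation: [-1.883, -1.826, -0.797]
force: [-0.6, -0.3, 1.2]
gripper_width: 0.0002
grip_force: 0.0
```

Emit:
play_rows(moves=[[0,0,0,0,1.5,0.2,1],[0,0,0,0,1.5,0.2,1],[0,0,0,0,1.5,0.2,1]])

```text
t: 15.03
tool_pos: [0.4401, 0.0271, 0.0228]
orientation: [-1.88, -1.827, -0.796]
force: [-5.0, 0.2, -0.1]
gripper_width: 0.0005
grip_force: 2.1
```

```bash
python3 p.py
```

```text
[0.44005283 0.02713995 0.02280096]
none wrist [551 201]
scene [0.5447 0.0173 0.0747] 298 dock dx -59.2 along -6.1 mm yaw 3.12 deg
wrist strip 8699 [0.5257 0.0792] 2.6
scene strip 406 [0.5308 0.0796] 0.67
[-3.6012393  -0.23969895  0.41380865]
```

Emit:
play_rows(moves=[[0,0,0,0,1.5,0.2,1],[0,0,0,0,1.5,0.2,1],[0,0,0,0,1.5,0.2,1],[0,0,0,0,0,0,1]])

```text
t: 15.67
tool_pos: [0.4456, 0.0272, 0.0229]
orientation: [-1.881, -1.828, -0.798]
force: [-4.9, 1.2, 1.6]
gripper_width: 0.0008
grip_force: 2.0
```

```bash
python3 p.py | grep -v strip; python3 - <<'E'
from h import *
c=cam('wrist');d=cam('scene');cv2.imwrite('pics/w5.png',np.hstack([cv2.resize(c['pixels'],(400,300)),cv2.resize(d['pixels'][180:330,220:420],(400,300))]))
E
```

```text
[0.44561315 0.02720536 0.02292032]
none wrist [540 202]
scene [0.5492 0.0167 0.0555] 198 dock dx -59.8 along -1.6 mm yaw 2.02 deg
[-3.24114993  0.88096213  2.75844235]
```

View pics/w5.png

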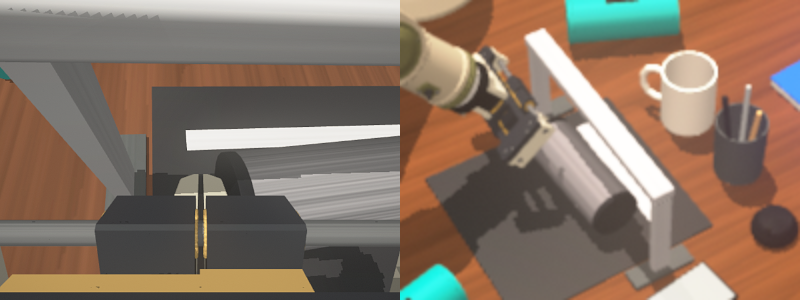

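The nudge works: the speaker is centred along the strip and its yaw has halved. I'll push a little more, then withdraw.

Emit:
play_rows(moves=[[0,0,0,0,1.5,0.2,1],[0,0,0,0,1.5,0.2,1],[0,0,0,0,1.5,0.2,1],[0,0,0,0,0,0,1],[0,0,0,0,-6,-0.8,1],[0,0,0,0,-6,-0.8,1],[0,0,0,-5,-3,-5,1],[0,0,0,-8,0.5,-7,1],[0,0,0,-8,0.5,-7,1],[0,0,0,-8,0.5,-7,1],[0,0,0,-8,0.5,-7,1],[0,0,0,-8,0.5,-7,1]])

```text
t: 17.07
tool_pos: [0.4332, -0.0347, 0.024]
orientation: [-1.883, -1.827, -0.798]
force: [0.7, 0.9, 0.4]
gripper_width: 0.0005
grip_force: 0.0
```

Emit:
play_rows(moves=[[0,0,0,-8,0.5,-7,1],[0,0,0,-8,0.5,-7,1],[0,0,0,-8,0.5,-7,1],[0,0,0,-8,0.5,-7,1],[0,0,0,-8,0.5,-7,1],[4,0,0,0,20,0,0],[4,0,0,0,20,0,0],[0,0,0,0,20,0,0],[0,0,0,0,20,0,0],[0,0,0,0,20,0,0],[0,0,0,0,9,0,0],[0,0,0,0,0,0,0]])

```text
t: 18.07
tool_pos: [0.5423, -0.0868, 0.0281]
orientation: [-1.793, -1.835, -0.653]
force: [0.3, -0.6, -0.3]
gripper_width: 0.0424
grip_force: 0.0
```

```bash
python3 mv.py .549 -.03 .016;  sed -i "s/ts\[1\]+.035,.03/float(__import__('sys').argv[1]),.03/" p.py; python3 p.py .017
```

```text
[ 0.5423 -0.0868  0.0281] 0.04240407525468422 [-0.015  0.643 -0.766]
tool shift mm [35.6  8.  45.7]
per 1mm world x,y,z:
 [[-0.018  1.    -0.015]
 [ 0.766  0.023  0.643]
 [ 0.643  0.    -0.766]]
[ 0.54232823 -0.08679319  0.02810058]
wrist [0.5474 0.0181 0.078 ] 919 dock dx -58.4 along -3.4 mm yaw 3.31 deg
scene [0.5528 0.0165 0.0682] 108 dock dx -60.1 along 1.9 mm yaw 2.74 deg
wrist strip 8880 [0.5424 0.0776] 2.14
scene strip 418 [0.5315 0.0789] 0.65
[0.16584435 0.32686904 1.08346236]
```

Emit:
play_rows(moves=[[0,0,0,3.7,1,5,0],[0,0,0,3.7,1,5,0],[0,0,0,3.7,1,5,0],[0,0,0,3.7,1,5,0],[0,0,0,3.7,1,5,0],[0,0,0,3.7,1,5,0],[0,0,0,3.7,1,5,0],[0,0,0,3.7,1,5,0],[0,0,0,3.7,1,5,0],[0,0,0,0,0,0,0],[0,0,0,0,0,0,0]])

```text
t: 19.28
tool_pos: [0.5484, -0.0315, 0.0151]
orientation: [-1.792, -1.833, -0.652]
force: [-0.6, -1.5, 0.0]
gripper_width: 0.0928
grip_force: 0.0
```

Emit:
play_rows(moves=[[0,0,0,1.5,0,1.3,0],[0,0,0,1.5,0,1.3,0],[0,0,0,1.5,0,1.3,0],[0,0,0,1.5,0,1.3,0],[0,0,0,1.5,0,1.3,0],[0,0,0,1.5,0,1.3,0],[0,0,0,1.5,0,1.3,0],[0,0,0,1.5,0,1.3,0],[0,0,0,1.5,0,1.3,0],[0,0,0,1.5,0,1.3,0],[0,0,0,1.5,0,1.3,0],[0,0,0,1.5,0,1.3,0]])

```text
t: 20.28
tool_pos: [0.5479, -0.0079, 0.0148]
orientation: [-1.793, -1.833, -0.652]
force: [0.5, -0.4, 0.1]
gripper_width: 0.0932
grip_force: 0.1
```

Emit:
play_rows(moves=[[0,0,0,1.5,0,1.3,0],[0,0,0,1.5,0,1.3,0],[0,0,0,1.5,0,1.3,0],[0,0,0,1.5,0,1.3,0],[0,0,0,1.5,0,1.3,0],[0,0,0,1.5,0,1.3,0],[0,0,0,1.5,0,1.3,0],[0,0,0,1.5,0,1.3,0]])

```text
t: 20.95
tool_pos: [0.5475, 0.008, 0.0145]
orientation: [-1.793, -1.833, -0.652]
force: [0.0, -0.6, -0.1]
gripper_width: 0.0927
grip_force: 0.1
```

```bash
python3 p.py .05
```

```text
[0.5475158  0.00797591 0.01452103]
wrist [0.5448 0.0495 0.0737] 1028 dock dx -27.0 along -5.4 mm yaw 3.06 deg
scene [0.5498 0.0456 0.0688] 440 dock dx -31.0 along -0.5 mm yaw 2.78 deg
scene strip 114 [0.5071 0.0867] 2.35
[-0.95057023 -0.55450751 -0.17046005]
```

Emit:
play_rows(moves=[[0,0,0,1.5,0,1.3,0],[0,0,0,1.5,0,1.3,0],[0,0,0,1.5,0,1.3,0],[0,0,0,1.5,0,1.3,0],[0,0,0,1.5,0,1.3,0],[0,0,0,1.5,0,1.3,0],[0,0,0,1.5,0,1.3,0],[0,0,0,1.5,0,1.3,0],[0,0,0,1.5,0,1.3,0]])

```text
t: 22.0
tool_pos: [0.5472, 0.0258, 0.0143]
orientation: [-1.793, -1.833, -0.652]
force: [-0.7, 0.2, 0.5]
gripper_width: 0.093
grip_force: 0.1
```

Emit:
play_rows(moves=[[0,0,0,1,0,0.8,0],[0,0,0,1,0,0.8,0],[0,0,0,1,0,0.8,0],[0,0,0,0.7,0,0.6,0],[0,0,0,0.7,0,0.6,0],[0,0,0,0.4,0,0.3,0],[0,0,0,0,0,0,0],[0,0,0,0,0,0,0]])

```text
t: 22.67
tool_pos: [0.547, 0.0318, 0.0144]
orientation: [-1.793, -1.833, -0.652]
force: [-0.2, -0.1, -0.0]
gripper_width: 0.0929
grip_force: 0.0
```

```bash
python3 p.py .075
```

```text
[0.54698706 0.0318252  0.0143705 ]
wrist [0.543  0.0736 0.0792] 802 dock dx -2.9 along -6.7 mm yaw 3.37 deg
scene [0.548  0.0683 0.0904] 927 dock dx -8.3 along -1.7 mm yaw 4.02 deg
[ 0.63672258  0.42854765 -0.37088059]
```

Emit:
play_rows(moves=[[0,0,0,-4,0,-3.3,0],[0,0,0,-10,0,-8.4,0],[0,0,0,-10,0,-8.4,0],[0,0,0,-10,0,-8.4,0],[0,0,0,-10,0,-8.4,0],[0,0,0,-10,0,-8.4,0],[0,0,0,-10,0,-8.4,0],[0,0,0,14,20,-20,0],[0,0,0,14,20,-20,0],[0,0,0,14,20,-20,0],[0,0,0,14,20,-20,0],[0,0,0,14,20,-20,0]])

```text
t: 23.97
tool_pos: [0.6499, -0.0613, 0.1371]
orientation: [-1.794, -1.833, -0.651]
force: [0.7, -1.2, -0.3]
gripper_width: 0.0932
grip_force: 0.0
```

Emit:
play_rows(moves=[[0,0,0,14,25,-20,0],[0,0,0,14,25,-20,0],[0,0,0,0,30,0,0],[0,0,0,0,30,0,0],[0,0,0,0,0,0,0]])

```text
t: 24.38
tool_pos: [0.7636, -0.0614, 0.1846]
orientation: [-1.792, -1.836, -0.655]
force: [-1.2, 0.5, -0.8]
gripper_width: 0.0929
grip_force: 0.0
```

```bash
sed -i "s/\['wrist','scene'\]/['wrist','scene','side']/" p.py; python3 p.py .072; python3 - <<'E'
from h import *
c=cam('side');d=cam('scene');w=cam('wrist');cv2.imwrite('pics/f.png',np.vstack([cv2.resize(c['pixels'][200:350,240:440],(800,600))[:400],np.hstack([cv2.resize(d['pixels'][180:330,220:420],(400,200)),cv2.resize(w['pixels'],(400,200))])]))
E
```

```text
[ 0.76361297 -0.06140984  0.18464901]
wrist [0.5414 0.0725 0.0624] 2697 dock dx -3.9 along -8.3 mm yaw 2.41 deg
scene [0.5502 0.0723 0.0876] 927 dock dx -4.3 along 0.5 mm yaw 3.86 deg
side [0.5484 0.0708 0.0915] 295 dock dx -5.7 along -1.3 mm yaw 4.08 deg
[-0.56300843  0.08813119 -0.07250812]
```

View pics/f.png

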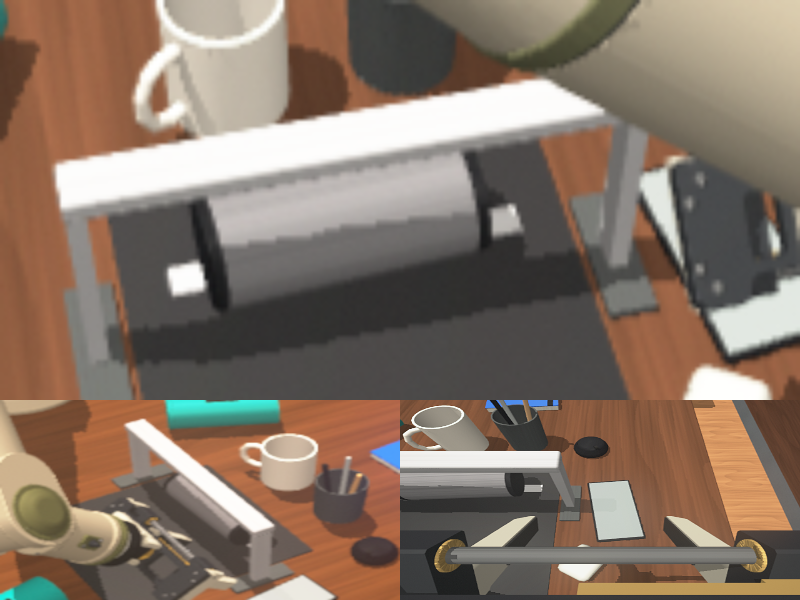

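The final view shows the speaker under the bar, with strip ends showing on both sides at (185,278) and (505,220). The bar hides its top edge, so I'll refit with that region masked out.

```bash
cat > q.py <<'E'
from m import *
c=cam('side'); t=[t for t in finder.trace('side','speaker') if t['pixels'][250:275,315:340].any()][0]; m=t['pixels'].astype(float)
Y,X=np.mgrid[:480,:640]; ok=(Y>253+(X-255)*(231-253)/(392.5-255)+1.5)
def err(p):
    i=np.zeros((480,640),np.uint8); cv2.fillPoly(i,[np.round(sil(c,p)*16).astype(np.int32)],255,cv2.LINE_AA,4)
    return (np.abs(i/255.-m)*ok).sum()
S=np.array([.5496,.0766]);t0=.0203
for g in ([.549,.071,.07],[.549,.077,.05]):
    g=np.array(g); r=minimize(err,g,method='Nelder-Mead',options=dict(initial_simplex=np.vstack([g,g+np.diag([.01,.01,.06])]),maxiter=200)); p=r.x; d=p[:2]-S
    print(p.round(4),int(r.fun),'dx %.1f along %.1f yaw %.2f'%(1e3*(d@[-np.sin(t0),np.cos(t0)]),1e3*(d@[np.cos(t0),np.sin(t0)]),np.degrees(p[2]-t0)))
E
python3 q.py; python3 mv.py .547 .02 .0145
```

```text
[0.5462 0.0759 0.0621] 63 dx -0.7 along -3.4 yaw 2.40
[0.5459 0.0751 0.0505] 63 dx -1.4 along -3.7 yaw 1.73
[ 0.7594 -0.0621  0.1843] 0.09314657915051706 [-0.016  0.643 -0.765]
tool shift mm [ -43.  -210.2  186.1]
per 1mm world x,y,z:
 [[-0.016  1.    -0.016]
 [ 0.765  0.023  0.643]
 [ 0.643 -0.002 -0.765]]
```

The masked fit puts the speaker about 1 mm from the strip's centre line, 3–4 mm off-centre along it, with about 2° of yaw. The arm is clear, so I'm handing in.

```bash
python3 -c "
from cell import manip; print(manip.job_done())"
```

```text
the job is handed in; nothing more can be done
None
```

The speaker is resting on the charging strip, about 1 mm off its centre line, within both ends and about 2° from parallel. A mid-height push meant to square it jammed once at about 20 N, and I straightened it with a light nudge on its end cap. The arm is clear and the job is handed in at about 24 s.

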